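Slide the scoop hanger round the bent rail to its end stop

ROBOT

A 7-joint arm with a two-finger parallel gripper is mounted at the origin on a cart in front of the work surface, level with it; the furniture and walls round the work are solid. World frame = base frame: x ahead of the robot, y to its left, z up, the work surface at z = 0. Lengths are in m, angles in rad, forces in N, time in s.
With the tool pointing down it reaches from about 0.425 to 0.925 m from the base axis. Payload 6.8 kg.
Tool frame: the origin (TCP) lies midway between the tips of the shut fingers; the grasp point (between the pads) lies 19 mm behind it; z points along the fingers, x is the direction in which the jaws open and shut, and the axes are right-handed (so a half turn about z gives the same grasp; the last joint's range is limited). The gripper opens to 85 mm and grips with 20 to 120 N. Pads are 22 mm wide; open, the fingers measure 114 mm over their backs; the gripper's body (76 mm by 85 mm) begins 54 mm behind the grasp point. The pads swing forward as they close: fully open they stand 13 mm farther back than shut.
Start: joints at [-1.261, 0.477, 0.022, 1.555, -0.011, 1.109, -0.083], TCP at [0.274, 0.617, 0.231] pointing down, gripper open.
Joint ranges: [-2.96, 2.96], [-0.34, 2.1], [-1.41, 1.46], [0.24, 2.44], [-1.37, 4.51], [0.17, 1.92], [-2.96, 2.96]. Speed limits (rad/s): [2.39, 2.39, 3.14, 3.14, 3.14, 3.14, 3.14].

INTERFACE

Orientations are given as a unit quaternion [w, x, y, z].
In Python, from station import bot, imaging, nets gives the robot as it stands. The module is installed in compiled form; this text tells all that it offers.
- The arm moves only by the tool apply_moves, never from a script. Its argument "moves" is text: rows parted by semicolons, each of 7 numbers parted by spaces: the gripper command: -1 is fully open, 1 is shut, values between are in proportion, then the shift along the tool's x, y, z normalised to -1 to 1, where 1 is 120 mm, then the turn, a rotation vector about the tool's x, y, z normalised to -1 to 1, where 1 is 4 degrees. In form: hand dx dy dz rx ry rz; .... A call has 1 to 12 rows; each row shifts and turns the commanded pose from where the row before left it, along the tool's axes as they then stand; what a row does not reach is not made up. A row lasts 1/12 s, in which the tool goes at most 41.7 mm and 7.16 degrees, less where a joint would pass 70% of its speed; a pose out of reach is approached as far as the arm can. A call with a number of a shift or a turn outside -1 to 1 is refused whole. A call with a gripper value outside its range is refused whole. The fingers move at their own pace and stop on an object; "force" is the grip in N (left out, the last holds). Time passes only in rows, so rows that do not move let the fingers close. It gives the time, the measured TCP pose, the force and the opening at its end, in the units of the state.
- bot.get_obs(): the state, without advancing time (a new reading comes with each control period).
- imaging.read_camera(name): name is "scene" or "side" or "wrist"; returns a dict with "image" (480x640x3 uint8, red, green, blue), "fx", "fy", "cx", "cy" (pixels), "dist_coeffs" ([k1, k2, p1, p2, k3] as OpenCV has them; the pictures are not rectified), "view" (4x4, takes a point from world to camera coordinates); the wrist camera has in their place "mount" (4x4, takes a point from camera to tool coordinates, whose origin is the TCP and whose axes are the tool frame's). Camera axes: x right, y down, z forward; pixel columns grow to the right and rows downward; lengths in m; the calibration is good to about 2 mm. A picture is of the moment at which its call begins: read the wrist's pose just before it. There is no depth.
- bot.hand_in(): hands the job in, once; it reports no verdict.
Trained networks look in a picture, given as the dict that the camera call returned (one of the last four; its "shot" number tells which), for a name from the list of things; names that differ only in an ending like _2 or _b are one class to them, and where a whole thing is asked for, a point or a joint stands for the part that bears it (a point fixed in the world has none). Each returns a list of dicts, best first, with "score" (0 to 1); they miss things now and then, are a little off and sometimes report something else, mostly with a low value. They report only what shows in the picture. A call takes as long as a camera call.
- nets.spot_in(picture, name): "rect" ([left, top, right, bottom] in pixels, round what is visible of it).
- nets.outline_of(picture, name): "region" (480x640 bool, what is visible of it) and "rect" ([left, top, right, bottom] in pixels, round what is visible of it).
- nets.spot_point(picture, name): "location" ([column, row] in pixels: a listed point, or the origin of a listed thing).
The state is a dict: "t": time; "q": joint angles; "joint_vel": joint speeds; "joint_torque": joint torques, N m; "eef_pos": TCP position; "tool_rot": TCP orientation; "contact_force": force on the tool from outside, world axes, zero at the start; "torque": the same for the moment, N m; "gripper_width": opening from 0.0 (shut) to 1.0 (fully open).
Only numpy, scipy, OpenCV 4.12 (cv2) and the standard library are available. Lean on these libraries where they do the work, as an engineer would, in place of code of your own. Each camera call takes 0.05 s, during which the arm holds its last target.

TASK

Slide the hanger with the measuring scoop along the bent rail, round both bends, until it rests against the stop at the free end of the rail, then let go and leave it hanging there. Ease it along gently, without forcing it against the rail or the stop, and leave the other things on the worktop where they stand.

Things in the scene. Friction and masses are not known exactly. Their poses are not given: they have to be found in the camera images.
- rail_stand: Fixed stand: dark wooden foot 140x170x16 mm and a bent round steel rod 8 mm thick. Origin on the worktop, z up; foot x -70..70, y -30..140 mm. The rod rises from the foot at (-55,125), bends over and runs level, centre line 170 mm up. From (-55,105) its first leg runs straight along -y to first_bend. Rigid, polished (friction 0.2); nothing stands beside the rail; wall cabinets begin 640 mm up.
- first_bend (a point): Point on the rod's centre line at (-55, 30, 170) mm in the stand's frame, where the first leg ends. There begins a quarter turn to the left, 25 mm radius, about (-30, 30); it ends at (-30, 5), heading along the stand's +x. Axes as the stand's.
- middle_end (a point): Point on the rod's centre line at (-5, 5, 170) mm in the stand's frame, where the straight middle leg from (-30, 5) ends. There begins the second bend: 55 degrees to the right, 25 mm radius, about (-5, -20), ending at second_bend. Axes as the stand's.
- second_bend (a point): Point on the rod's centre line at (15.5, -5.7, 170) mm in the stand's frame. From here the end leg runs straight and level. It was bent by hand: its direction lies anywhere within 0.45 rad to either side of the second bend's final heading (-55 degrees from the stand's +x), with a kink at this point. It differs each time and is not reported: feel or look for it.
- hanger: Loose hanger, about 0.12 kg: aluminium ring, 25 mm outside, 14 mm bore, 10 mm long, hanging on the rod (3 mm play all round; it can lean about 0.45 rad to the rod, so turn it with the bends). Origin at the bore's centre, at first 3 mm below the rod's centre line; x along the bore, at first towards first_bend; z up. A small steel scoop, 38 mm across, hangs to 78 mm below the origin.
- hanger_tab (a point): Centre of the hanger's upright flat tab for the fingers, 41 mm above its origin: 24 mm long along the rod (hanger's x), 10 mm thick across it (y), from 20 to 62 mm above the origin. The hanger is home when its ring touches the near face of the stop: a dark steel knob, 20 mm across, 12 mm long, its face 150 mm along the end leg from second_bend, so the origin is then 145 mm from there.
- mug: Bystander: two-tone mug with handle, 78 x 116 x 101 mm, origin at its underside.
- jam_jar: Bystander: short jar with a screw lid, 64 x 68 x 84 mm, origin at its underside.
- tumbler: Bystander: clear drinking glass, 82 mm across, 86 mm high, origin at its underside.
- tin: Bystander: low food tin, 75 mm across, 58 mm high, origin at its underside.

How it is judged:
By the outcome, as a careful person would: the job done as asked, in the order asked, and still so for the second after the job is handed in, with the robot touching nothing.
It also fails if it takes over 72 s, if anything falls off the work surface, if the arm or the gripper's body presses on something with over 40 N, if the wrist force passes 120 N, or if a joint passes its speed limit or range.

## Working session

There is one attempt and no reset: what is moved stays moved. The work goes in short steps, Python scripts to look and compute and a tool call to move; the robot and the scene stay as the last step left them, time stands still between calls to the robot, and variables do not carry over. Pictures are saved under pics/ and viewed, and the job is handed in when it is done.

Besides the shell and the picture viewer there is one more tool, called after "Request:" by a JSON object that holds its "api" and its "payload". apply_moves: Moves the arm, as the interface text tells. Scaled input: -1 to 1 covers 120 mm each way for a shift and 4 degrees each way for a turn. Its arguments: {"type":"object","properties":{"moves":{"type":"string"},"force":{"type":"number"}},"required":["moves"]}

```bash
mkdir -p pics; ls
python3 - <<'E'
from station import bot, imaging, nets
import cv2,numpy as np
o=bot.get_obs(); print({k:np.round(v,3).tolist() for k,v in o.items()})
for n in ["scene","side","wrist"]:
    p=imaging.read_camera(n)
    cv2.imwrite(f"pics/{n}0.png",p["image"][:,:,::-1])
    print(n,{k:(np.round(v,4).tolist()) for k,v in p.items() if k not in("image",)})
    for name in ["rail_stand","first_bend","middle_end","second_bend","hanger","hanger_tab"]:
        r=nets.spot_point(p,name)
        print(name,[(np.round(x["location"],1).tolist(),round(x["score"],2)) for x in r[:2]])
E
```

```text
pics
{'t': 0.0, 'q': [-1.261, 0.478, 0.022, 1.556, -0.011, 1.109, -0.083], 'joint_vel': [-0.001, -0.001, -0.002, -0.002, 0.0, -0.001, -0.001], 'joint_torque': [0.0, -59.644, 1.608, -28.12, 0.012, 0.009, 0.0], 'eef_pos': [0.274, 0.616, 0.23], 'tool_rot': [0.001, 0.838, 0.545, -0.001], 'contact_force': [0.013, -0.644, 0.686], 'torque': [0.047, 0.055, 0.044], 'gripper_width': 1.004}
scene {'fx': 550.3907, 'fy': 550.3907, 'cx': 327.1298, 'cy': 243.0082, 'dist_coeffs': [-0.0783, 0.0, 0.0, 0.0, 0.0], 'view': [[0.4885, -0.8725, -0.0094, -0.5156], [-0.424, -0.2279, -0.8765, 0.3332], [0.7626, 0.4322, -0.4812, 0.7159], [0.0, 0.0, 0.0, 1.0]], 'shot': 1}
rail_stand [([246.8, 329.2], 0.64), ([236.4, 250.1], 0.53)]
first_bend []
middle_end [([236.9, 247.3], 0.62)]
second_bend [([252.0, 243.4], 0.67)]
hanger []
hanger_tab [([183.7, 229.5], 0.83)]
side {'fx': 465.4749, 'fy': 465.4749, 'cx': 324.9857, 'cy': 236.8722, 'dist_coeffs': [-0.0787, 0.0, 0.0, 0.0, 0.0], 'view': [[-0.974, -0.2265, 0.0069, 0.5595], [-0.1082, 0.4382, -0.8923, 0.2982], [0.1991, -0.8699, -0.4514, 0.8618], [0.0, 0.0, 0.0, 1.0]], 'shot': 2}
rail_stand [([375.3, 313.6], 0.84)]
first_bend [([400.7, 262.0], 0.77)]
middle_end [([381.6, 250.8], 0.7)]
second_bend [([372.2, 245.9], 0.87)]
hanger [([400.4, 275.8], 0.69)]
hanger_tab [([396.7, 256.0], 0.58)]
wrist {'fx': 420.1677, 'fy': 420.1677, 'cx': 310.8421, 'cy': 238.5017, 'dist_coeffs': [0.0228, 0.0, 0.0, 0.0, 0.0], 'mount': [[1.0, -0.0005, -0.0001, 0.0001], [0.0005, 0.9594, 0.2821, -0.0725], [-0.0, -0.2821, 0.9594, -0.1422], [0.0, 0.0, 0.0, 1.0]], 'shot': 3}
rail_stand []
first_bend []
middle_end []
second_bend []
hanger []
hanger_tab []
```

View pics/scene0.png

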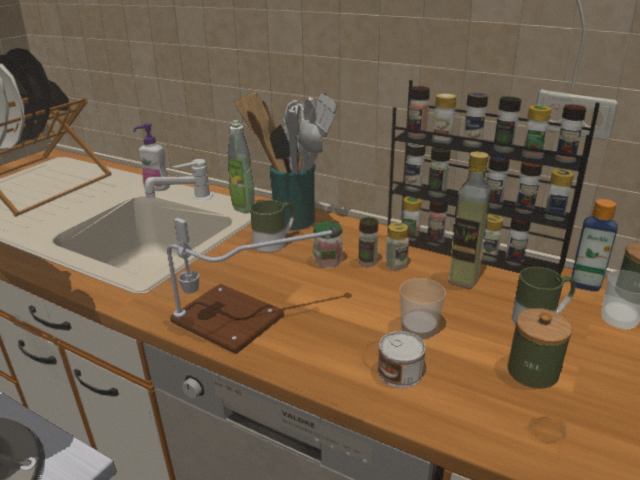

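View pics/side0.png

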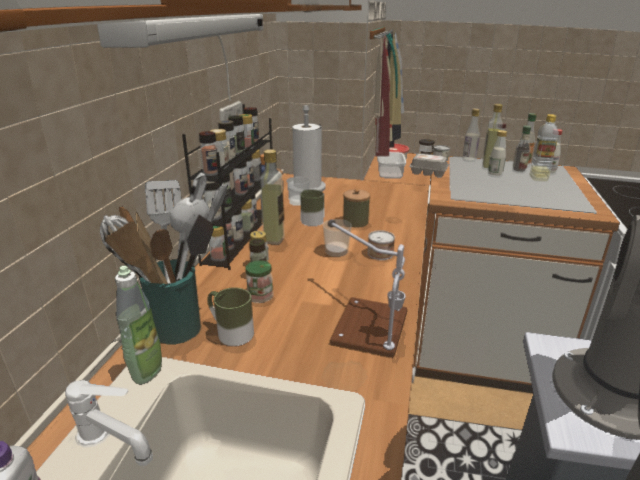

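Run:
```python
import cv2
a=cv2.imread("pics/scene0.png")[150:400,120:360]; cv2.imwrite("pics/scene0c.png",cv2.resize(a,None,fx=2.4,fy=2.4,interpolation=cv2.INTER_CUBIC))
a=cv2.imread("pics/side0.png")[190:370,290:490]; cv2.imwrite("pics/side0c.png",cv2.resize(a,None,fx=3.3,fy=3.3,interpolation=cv2.INTER_CUBIC))
```

```text
(no output)
```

View pics/scene0c.png

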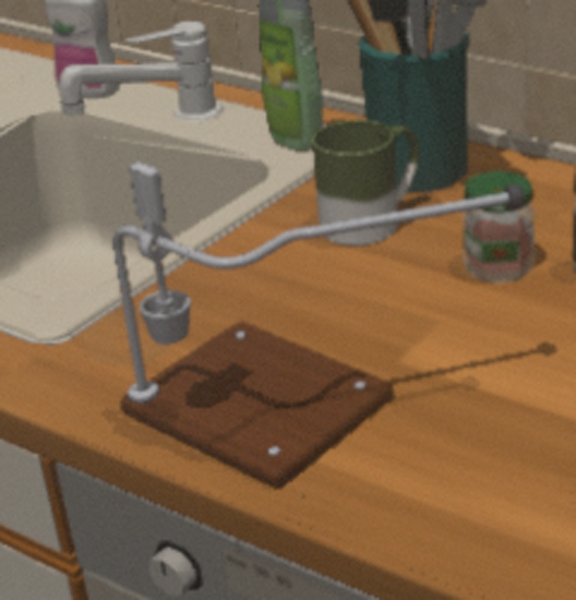

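View pics/side0c.png

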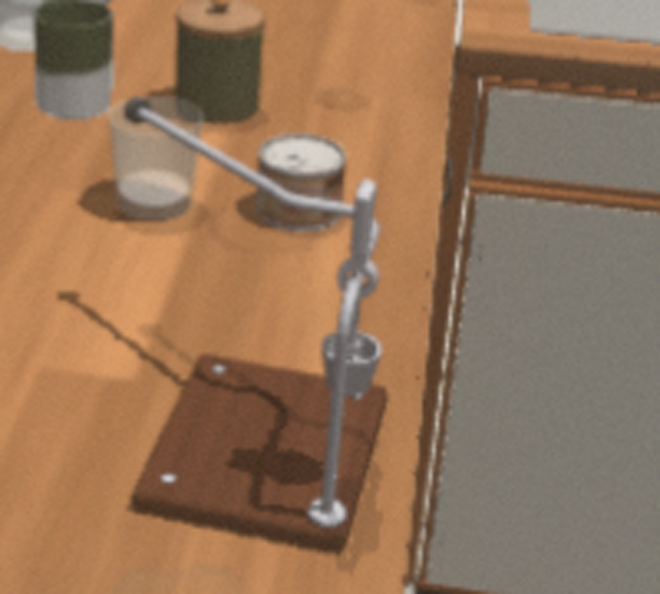

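```bash
cat > h.py <<'E'
import numpy as np, cv2
from scipy.optimize import least_squares
CAL={"scene":dict(f=550.3907,c=(327.1298,243.0082),k=-0.0783,view=np.array([[0.4885,-0.8725,-0.0094,-0.5156],[-0.424,-0.2279,-0.8765,0.3332],[0.7626,0.4322,-0.4812,0.7159]])),
"side":dict(f=465.4749,c=(324.9857,236.8722),k=-0.0787,view=np.array([[-0.974,-0.2265,0.0069,0.5595],[-0.1082,0.4382,-0.8923,0.2982],[0.1991,-0.8699,-0.4514,0.8618]]))}
def proj(cam,P):
    c=CAL[cam];P=np.atleast_2d(P);K=np.array([[c['f'],0,c['c'][0]],[0,c['f'],c['c'][1]],[0,0,1]])
    R=c['view'][:,:3]
    return cv2.projectPoints(P.reshape(-1,1,3).astype(float),cv2.Rodrigues(R)[0],c['view'][:,3],K,np.array([c['k'],0,0,0,0]))[0].reshape(-1,2)
def s2w(p,P):
    x,y,a=p[:3];P=np.atleast_2d(P);c,s=np.cos(a),np.sin(a)
    return np.c_[x+c*P[:,0]-s*P[:,1],y+s*P[:,0]+c*P[:,1],P[:,2]]
def railpts(d):
    """centre line in stand frame from (-55,105) on, z=.17; returns pts, heading; d = end leg heading"""
    L=[];
    for t in np.linspace(105,30,26): L.append((-55,t,-90))
    for t in np.linspace(0,90,16)[1:]: 
        a=np.radians(180+t); L.append((-30+25*np.cos(a),30+25*np.sin(a),-90+t))
    for t in np.linspace(-30,-5,9)[1:]: L.append((t,5,0))
    for t in np.linspace(0,55,12)[1:]:
        a=np.radians(90-t); L.append((-5+25*np.cos(a),-20+25*np.sin(a),-t))
    for t in np.linspace(0,156,53)[1:]:
        L.append((15.5+t*np.cos(d),-5.7+t*np.sin(d),np.degrees(d)))
    L=np.array(L); return np.c_[L[:,:2]/1e3,np.full(len(L),.17)],L[:,2]
E
cat > fit.py <<'E'
from h import *
sc=lambda u,v:(u/2.4+120,v/2.4+150); sd=lambda u,v:(u/3.3+290,v/3.3+190)
F=lambda x,y,z:np.array([x,y,z])/1e3
obs=[("scene",F(-70,140,16),sc(124,400)),("scene",F(70,140,16),sc(243,323)),("scene",F(70,-30,16),sc(390,384)),("scene",F(-70,-30,16),sc(279,472)),
("side",F(-70,140,16),sd(341,535)),("side",F(70,140,16),sd(137,492)),("side",F(70,-30,16),sd(204,356)),("side",F(-70,-30,16),sd(386,390)),
("scene",F(-55,125,18),sc(143,392)),("side",F(-55,125,18),sd(327,512)),
("side",F(-5,5,170),(381.6,250.8)),("side",F(15.5,-5.7,170),(372.2,245.9)),("scene",F(-5,5,170),(236.9,247.3)),("scene",F(15.5,-5.7,170),(252,243.4))]
stop=[("scene",sc(516,194)),("side",sd(137,110))]
def res(p):
    r=[]
    for c,P,uv in obs: r.append(proj(c,s2w(p,P))[0]-uv)
    d=p[3]; S=np.array([.0155+.156*np.cos(d),-.0057+.156*np.sin(d),.17])
    for c,uv in stop: r.append(proj(c,s2w(p,S))[0]-uv)
    return np.array(r).ravel()
s=least_squares(res,[.45,.4,0,-.96],loss="soft_l1")
print(s.x,np.degrees(s.x[2:])); print(np.round(res(s.x).reshape(-1,2),1))
np.save("p.npy",s.x)
pts,_=railpts(s.x[3]); W=s2w(s.x,pts); print(W[[0,25,40,48,59,-1]].round(4))
for c,(x0,y0,k) in {"scene":(120,150,2.4),"side":(290,190,3.3)}.items():
    im=cv2.imread(f"pics/{c}0c.png")
    for u,v in proj(c,W): cv2.circle(im,(int((u-x0)*k),int((v-y0)*k)),1,(0,0,255),-1)
    for q in proj(c,s2w(s.x,np.array([F(-70,140,16),F(70,140,16),F(70,-30,16),F(-70,-30,16)]))): cv2.circle(im,(int((q[0]-x0)*k),int((q[1]-y0)*k)),3,(0,255,0),-1)
    cv2.imwrite(f"pics/{c}0f.png",im)
E
python3 fit.py
```

```text
[ 0.48925587 -0.15095281 -0.07890402 -0.63935956] [ -4.52086736 -36.63260464]
[[-3.1 -0.8]
 [-1.6 -2.3]
 [ 2.2 -1.4]
 [-0.7  1.4]
 [ 0.9 -0.4]
 [-2.7 -0.9]
 [-2.3 -2.5]
 [ 0.1 -2.5]
 [ 0.2  0.4]
 [-0.6 -0.2]
 [-0.5  0. ]
 [ 0.7  1.3]
 [ 0.7  2.6]
 [-1.9  3.3]
 [-0.2  1.1]
 [-0.7 -0.8]]
[[ 0.4427 -0.0419  0.17  ]
 [ 0.4368 -0.1167  0.17  ]
 [ 0.4597 -0.1436  0.17  ]
 [ 0.4847 -0.1456  0.17  ]
 [ 0.5042 -0.1578  0.17  ]
 [ 0.6217 -0.2605  0.17  ]]
```

```bash
python3 -c "
import cv2,numpy as np
a=cv2.imread('pics/scene0f.png');b=cv2.imread('pics/side0f.png');b=cv2.resize(b,(576,518))
cv2.imwrite('pics/both.png',cv2.resize(np.hstack([a,np.pad(b,((0,a.shape[0]-518),(0,0),(0,0)))]),(800,416)))"
```

```text
(no output)
```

View pics/scene0f.png

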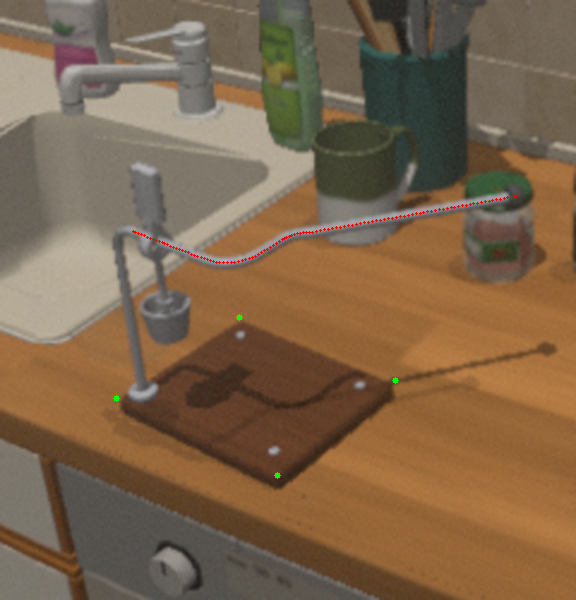

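View pics/side0f.png

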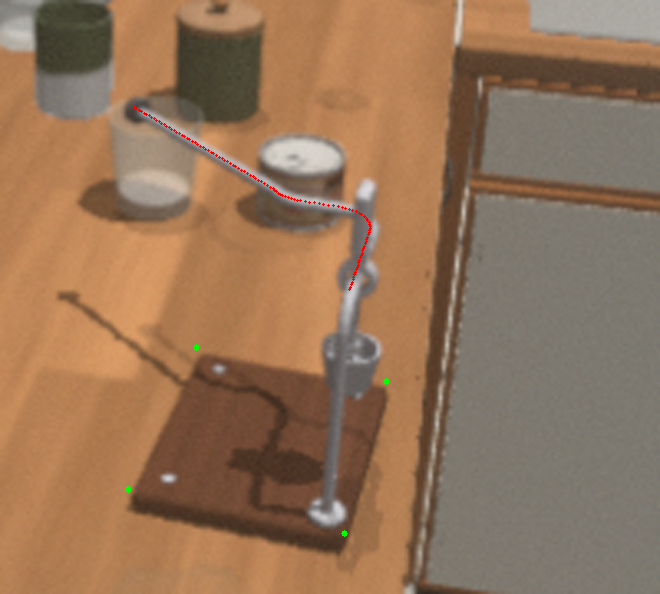

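```bash
cat > f2.py <<'E'
from h import *
p=np.load("p.npy")
sc=lambda u,v:(u/2.4+120,v/2.4+150); sd=lambda u,v:(u/3.3+290,v/3.3+190)
# tab top center / bottom ring etc.
def P(y,z): return s2w(p,np.array([-.055,y,z]))[0]
obs=[("scene",.167+.041,sc(148.5,194)),("scene",.167,sc(151,244)),("side",.167+.041,sd(363.5,220)),("side",.167,sd(358,278))]
r=lambda s:np.array([proj(c,P(s[0],z))[0]-uv for c,z,uv in obs]).ravel()
s=least_squares(r,[.08]);print(s.x,r(s.x).reshape(-1,2).round(1),P(s.x[0],.208))
E
python3 f2.py
```

```text
[0.08402194] [[-1.  -0.7]
 [ 1.2 -0.5]
 [-0.9 -0.8]
 [-0.9 -0.4]] [ 0.44104979 -0.06285707  0.208     ]
```

Request:
{"api": "apply_moves", "payload": {"moves": "-1 0 0 -0.33 0 0 0; -1 0 0 -0.33 0 0 1; -1 0 0 -0.33 0 0 1; -1 0 0 0 0 0 1; -1 0 0 0 0 0 1; -1 0 0 0 0 0 1; -1 0 0 0 0 0 1; -1 0 0 0 0 0 1; -1 0 0 0 0 0 1; -1 0 0 0 0 0 1; -1 0 0 0 0 0 1; -1 0 0 0 0 0 1"}}

```text
t: 2.05
eef_pos: [0.2738, 0.6169, 0.3501]
tool_rot: [-0.0, 0.982, 0.19, 0.0]
contact_force: [-0.5, -0.3, -0.3]
gripper_width: 0.995
```

Request:
{"api": "apply_moves", "payload": {"moves": "-1 0 0 0 0 0 1; -1 0 0 0 0 0 1; -1 0 0 0 0 0 1; -1 0 0 0 0 0 1; -1 0 0 0 0 0 1; -1 0 0 0 0 0 1; -1 0 0 0 0 0 0.6; -1 0.0915 0.277 0 0 0 0; -1 0.0915 0.277 0 0 0 0; -1 0.0915 0.277 0 0 0 0; -1 0.0915 0.277 0 0 0 0; -1 0.0915 0.277 0 0 0 0"}}

```text
t: 3.05
eef_pos: [0.3163, 0.4454, 0.3501]
tool_rot: [-0.0, 0.999, -0.038, 0.0]
contact_force: [0.4, 0.4, 0.9]
gripper_width: 1.003
```

Request:
{"api": "apply_moves", "payload": {"moves": "-1 0.0915 0.277 0 0 0 0; -1 0.0915 0.277 0 0 0 0; -1 0.0915 0.277 0 0 0 0; -1 0.0915 0.277 0 0 0 0; -1 0.0915 0.277 0 0 0 0; -1 0.0915 0.277 0 0 0 0; -1 0.0915 0.277 0 0 0 0; -1 0.0915 0.277 0 0 0 0; -1 0.0915 0.277 0 0 0 0; -1 0.0915 0.277 0 0 0 0; -1 0.0915 0.277 0 0 0 0; -1 0.0915 0.277 0 0 0 0"}}

```text
t: 4.05
eef_pos: [0.4173, 0.0375, 0.3503]
tool_rot: [-0.001, 0.999, -0.038, 0.0]
contact_force: [0.9, -0.1, -0.5]
gripper_width: 1.004
```

Request:
{"api": "apply_moves", "payload": {"moves": "-1 0.0915 0.277 0 0 0 0; -1 0.0915 0.277 0 0 0 0; -1 0.0915 0.277 0 0 0 0; -1 0 0 0 0 0 0; -1 0 0 0 0 0 0"}}

```text
t: 4.47
eef_pos: [0.4426, -0.0645, 0.3503]
tool_rot: [-0.0, 0.999, -0.04, 0.0]
contact_force: [0.5, 0.5, -0.4]
gripper_width: 1.0
```

Run:
```python
from station import bot, imaging, nets
import cv2,numpy as np,pickle
o=bot.get_obs(); print(o["t"],np.round(o["eef_pos"],4),np.round(o["tool_rot"],4),np.round(o["q"],3))
p=imaging.read_camera("wrist"); pickle.dump((o,p),open("w1.pkl","wb"))
cv2.imwrite("pics/w1.png",p["image"][:,:,::-1])
for name in ["rail_stand","first_bend","middle_end","second_bend","hanger","hanger_tab"]:
    r=nets.spot_point(p,name)
    print(name,[(np.round(x["location"],1).tolist(),round(x["score"],2)) for x in r[:2]])
```

```text
4.4667 [ 0.4426 -0.0645  0.3503] [-3.000e-04  9.992e-01 -4.020e-02  3.000e-04] [-0.905 -0.093  0.874  1.948  0.074  1.254 -0.137]
rail_stand []
first_bend [([308.3, 270.1], 0.96), ([365.6, 299.1], 0.58)]
middle_end [([593.4, 230.4], 0.72), ([367.5, 301.1], 0.67)]
second_bend [([389.3, 308.4], 0.98)]
hanger [([307.2, 210.3], 0.76)]
hanger_tab [([310.0, 222.6], 0.94), ([620.0, 98.8], 0.34)]
```

View pics/w1.png

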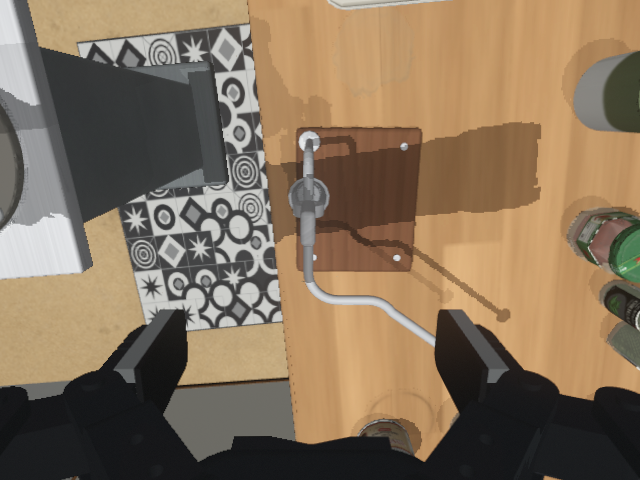

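```bash
python3 - <<'E'
import cv2
a=cv2.imread("pics/w1.png")[100:370,240:460]; cv2.imwrite("pics/w1c.png",cv2.resize(a,None,fx=2.2,fy=2.2,interpolation=cv2.INTER_CUBIC))
E
cat >> h.py <<'E'
from scipy.spatial.transform import Rotation as Rn
def wproj(op,P):
    o,p=op; R=Rn.from_quat(np.roll(o["tool_rot"],-1)).as_matrix()
    T=np.eye(4);T[:3,:3]=R;T[:3,3]=o["eef_pos"]
    V=np.linalg.inv(T@np.array(p["mount"]))
    K=np.array([[p["fx"],0,p["cx"]],[0,p["fy"],p["cy"]],[0,0,1]])
    return cv2.projectPoints(np.atleast_2d(P).reshape(-1,1,3).astype(float),cv2.Rodrigues(V[:3,:3])[0],V[:3,3],K,np.array(p["dist_coeffs"]))[0].reshape(-1,2)
E
cat > ov.py <<'E'
import sys,pickle
from h import *
p=np.load(sys.argv[1]); op=pickle.load(open(sys.argv[2],"rb"))
F=lambda x,y,z:np.array([x,y,z])/1e3
W=s2w(p,railpts(p[3])[0])
im=np.ascontiguousarray(op[1]["image"][100:370,240:460,::-1]);im=cv2.resize(im,None,fx=2.2,fy=2.2,interpolation=cv2.INTER_CUBIC)
for u,v in wproj(op,W): cv2.circle(im,(int((u-240)*2.2),int((v-100)*2.2)),1,(0,0,255),-1)
for u,v in wproj(op,s2w(p,np.array([F(-70,140,16),F(70,140,16),F(70,-30,16),F(-70,-30,16),F(-55,125,16),F(-55,84,208)]))): cv2.circle(im,(int((u-240)*2.2),int((v-100)*2.2)),3,(0,255,0),-1)
cv2.imwrite(sys.argv[3],im)
E
python3 ov.py p.npy w1.pkl pics/w1o.png
```

```text
(no output)
```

View pics/w1o.png

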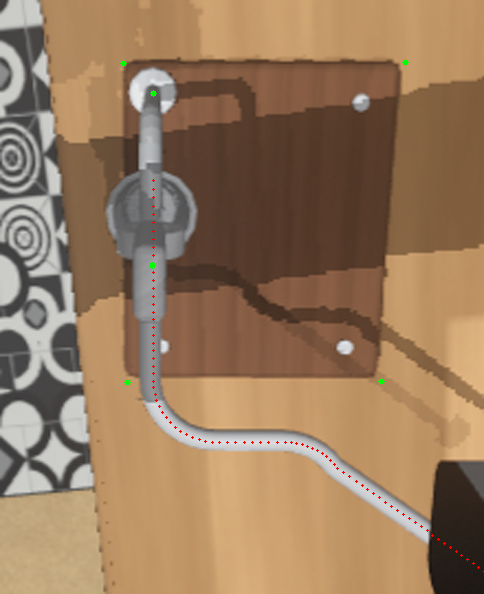

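View pics/w1c.png

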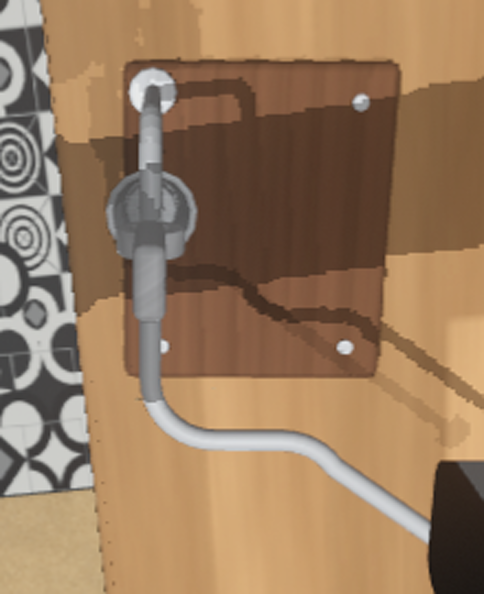

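```bash
cat > fit3.py <<'E'
import pickle
import importlib.util
from h import *
sc=lambda u,v:(u/2.4+120,v/2.4+150); sd=lambda u,v:(u/3.3+290,v/3.3+190); wc=lambda u,v:(u/2.2+240,v/2.2+100)
op=pickle.load(open("w1.pkl","rb"))
F=lambda x,y,z:np.array([x,y,z])/1e3
pr=lambda c,P: wproj(op,P) if c=="wrist" else proj(c,P)
curve={"wrist":[wc(*a) for a in [(150,340),(151,365),(153,395),(165,418),(185,434),(210,440),(250,440),(288,439),(312,447),(340,469),(380,497),(415,521)]],
"scene":[sc(*a) for a in [(185,250),(205,260),(235,264),(262,254),(290,238),(350,225),(420,214),(480,204)]],
"side":[sd(*a) for a in [(352,290),(372,230),(367,215),(330,207),(300,203),(277,190),(240,167),(200,142),(165,121)]]}
obs=[("scene",F(-55,125,18),sc(143,392)),("side",F(-55,125,18),sd(327,512)),("wrist",F(-55,125,18),wc(151,91))]
stop=[("scene",sc(516,194)),("side",sd(137,110))]
w={"wrist":1.5,"scene":1,"side":1}
def res(p):
    r=[]
    for c,P,uv in obs: r+=list((pr(c,s2w(p,P))[0]-uv)*w[c])
    d=p[3]; S=np.array([.0155+.156*np.cos(d),-.0057+.156*np.sin(d),.17])
    for c,uv in stop: r+=list(pr(c,s2w(p,S))[0]-uv)
    W=s2w(p,railpts(d)[0])
    for c in curve:
        q=pr(c,W)
        for uv in curve[c]:
            i=np.argmin(((q-uv)**2).sum(1)); i0=max(i-1,0);i1=min(i+1,len(q)-1)
            t=q[i1]-q[i0]; t/=np.linalg.norm(t); e=q[i]-uv
            r.append(w[c]*(t[0]*e[1]-t[1]*e[0]))
    # tab top centre
    r+=list(pr("wrist",s2w(p,np.array([-.055,p[4],.229])))[0]-wc(149.5,283))
    r+=list(pr("scene",s2w(p,np.array([-.055,p[4],.167])))[0]-sc(151,244))
    r+=list(pr("side",s2w(p,np.array([-.055,p[4],.167])))[0]-sd(358,278))
    return np.array(r)
s=least_squares(res,list(np.load("p.npy"))+[.084],loss="soft_l1")
print(s.x,np.degrees(s.x[2:4]));print(res(s.x).round(1)); np.save("p3.npy",s.x)
P=s2w(s.x,np.array([-.055,s.x[4],.208]));print("tab",P, wproj(op,P))
print(s2w(s.x,railpts(s.x[3])[0])[[0,25,40,48,59,-1]].round(4))
E
python3 fit3.py; python3 ov.py p3.npy w1.pkl pics/w1o3.png
```

```text
[ 0.48828773 -0.1497628  -0.07703092 -0.64682543  0.0829092 ] [ -4.41354677 -37.06036734]
[-0.7  0.5 -0.1  0.2  0.2  0.8 -0.9  1.4 -0.2 -0.6 -0.3  0.3  0.1 -0.3
 -0.7 -0.   0.1  0.9 -0.4 -0.   0.2  0.7  1.   0.1 -0.7 -1.  -1.   0.2
 -0.2 -0.4 -0.1 -0.1 -0.9  0.3  0.5 -0.5 -0.6 -0.9 -1.  -0.5 -0.2  0.7
 -0.1 -0.3 -0.4]
tab [[ 0.43983109 -0.06286695  0.208     ]] [[307.72981755 220.65345473]]
[[ 0.4415 -0.0408  0.17  ]
 [ 0.4358 -0.1156  0.17  ]
 [ 0.4588 -0.1425  0.17  ]
 [ 0.4837 -0.1444  0.17  ]
 [ 0.5033 -0.1566  0.17  ]
 [ 0.6202 -0.26    0.17  ]]
```

View pics/w1o3.png

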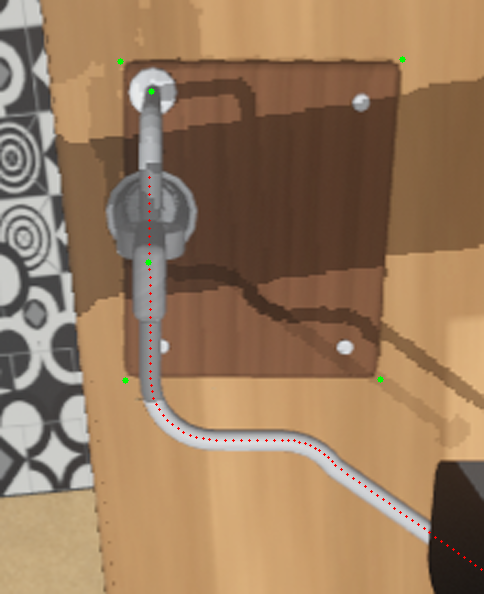

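Request:
{"api": "apply_moves", "payload": {"moves": "-1 -0.024 -0.012 0.2 0 0 0; -1 0 0 0.25 0 0 0; -1 0 0 0.25 0 0 0; -1 0 0 0.25 0 0 0; -1 0 0 0.2 0 0 0; -1 0 0 0.167 0 0 0; -1 0 0 0 0 0 0; -1 0 0 0 0 0 0"}}

```text
t: 5.48
eef_pos: [0.4393, -0.0608, 0.1918]
tool_rot: [0.001, 0.999, -0.038, -0.001]
contact_force: [-0.7, -0.0, -0.4]
gripper_width: 0.999
```

Request:
{"api": "apply_moves", "payload": {"moves": "0.2 0 0 0 0 0 0; 0.4 0 0 0 0 0 0; 0.6 0 0 0 0 0 0; 0.8 0 0 0 0 0 0; 1 0 0 0 0 0 0; 1 0 0 0 0 0 0; 1 0 0 0 0 0 0; 1 0 0 0 0 0 0; 1 0 0 0 0 0 0; 1 0 0 0 0 0 0", "force": 30}}

```text
t: 6.32
eef_pos: [0.4401, -0.0609, 0.1923]
tool_rot: [-0.0, 0.999, -0.038, 0.0]
contact_force: [-0.5, 0.2, 5.1]
gripper_width: 0.112
```

```bash
cat > look.py <<'E'
import sys,pickle
from station import bot, imaging, nets
import cv2,numpy as np
n=sys.argv[1]
o=bot.get_obs(); print(o["t"],np.round(o["eef_pos"],4),np.round(o["tool_rot"],4),o["contact_force"].round(2) if hasattr(o["contact_force"],"round") else o["contact_force"],np.round(o["torque"],3),np.round(o["gripper_width"],3))
p=imaging.read_camera("wrist"); pickle.dump((o,p),open(n+".pkl","wb"))
ims=[p["image"]]
s=imaging.read_camera("scene")["image"]; d=imaging.read_camera("side")["image"]
s=cv2.resize(s[170:300,140:360],None,fx=1.9,fy=1.9,interpolation=cv2.INTER_CUBIC)
d=cv2.resize(d[190:340,300:480],(s.shape[1],int(150*s.shape[1]/180)),interpolation=cv2.INTER_CUBIC)
r=np.vstack([s,d]); w=cv2.resize(p["image"],(400,300)); w=np.vstack([w,np.zeros((max(0,r.shape[0]-300),400,3),np.uint8)])[:r.shape[0]]
im=np.hstack([w,r]); k=min(1,800/im.shape[1],600/im.shape[0])
cv2.imwrite(f"pics/{n}.png",cv2.resize(im,None,fx=k,fy=k)[:,:,::-1])
E
python3 look.py g1
```

```text
6.3167 [ 0.4401 -0.0609  0.1923] [-1.000e-04  9.993e-01 -3.790e-02  2.000e-04] [-0.5   0.19  5.1 ] [ 0.091  0.11  -0.002] 0.112
```

View pics/g1.png

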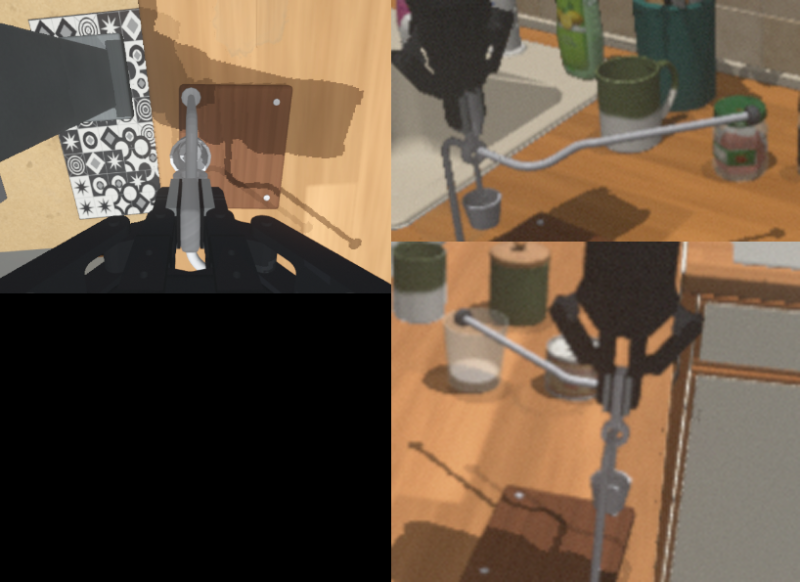

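Request:
{"api": "apply_moves", "payload": {"moves": "1 0 0 -0.0125 0 0 0; 1 0 0 0 0 0 0; 1 0 0 0 0 0 0"}}

```text
t: 6.72
eef_pos: [0.4393, -0.0609, 0.1932]
tool_rot: [0.0, 0.999, -0.038, -0.0]
contact_force: [0.3, -0.8, -1.6]
gripper_width: 0.113
```

Request:
{"api": "apply_moves", "payload": {"moves": "1 0 0 -0.0125 0 0 0; 1 0 0 0 0 0 0; 1 0 0 0 0 0 0"}}

```text
t: 6.97
eef_pos: [0.4397, -0.0609, 0.195]
tool_rot: [-0.0, 0.999, -0.038, -0.0]
contact_force: [0.4, 0.3, -1.2]
gripper_width: 0.11
```

```bash
cat > plan.py <<'E'
import sys
from h import *
from station import bot
# usage: plan.py s_end [ds] [off] [lat] [da]
p=np.load("p3.npy"); d=p[3]
se=float(sys.argv[1]); ds=float(sys.argv[2]) if len(sys.argv)>2 else 4.; off=float(sys.argv[3]) if len(sys.argv)>3 else 2.; damax=float(sys.argv[4]) if len(sys.argv)>4 else 3.2
pts,h=railpts(d)
# dense exact centreline in mm
X=pts[:,:2]*1e3; seg=np.r_[0,np.cumsum(np.linalg.norm(np.diff(X,axis=0),axis=1))]
S=np.arange(-20,seg[-1]+20,.25)
ex=lambda k: np.where(S<0,X[0,k]+S*(0 if k==0 else -1),np.where(S>seg[-1],X[-1,k]+(S-seg[-1])*[np.cos(d),np.sin(d)][k],np.interp(S,seg,X[:,k])))
C=np.c_[ex(0),ex(1)]
def at(s):
    a=np.array([np.interp(s-6,S,C[:,k]) for k in (0,1)]);b=np.array([np.interp(s+6,S,C[:,k]) for k in (0,1)])
    c=np.array([np.interp(s,S,C[:,k]) for k in (0,1)])
    m=np.array([np.mean([np.interp(s+u,S,C[:,k]) for u in (-5,-2.5,0,2.5,5)]) for k in (0,1)])
    t=b-a; th=np.arctan2(t[1],t[0])
    # to world: tool target
    q=m-off*np.array([np.cos(th),np.sin(th)])
    W=s2w(p,np.r_[q/1e3,.17])[0]
    return W[:2],th+p[2]+np.pi/2   # tool x angle
o=bot.get_obs(); q=o["tool_rot"]; R=Rn.from_quat(np.roll(q,-1)).as_matrix()
pos=np.array(o["eef_pos"])[:2]; ang=np.arctan2(R[1,0],R[0,0])
g=np.arange(0,seg[-1],.25); D=[np.linalg.norm(at(s)[0]-pos) for s in g]; s=g[int(np.argmin(D))]
e=pos-at(s)[0]; t0,a0=at(s)
print("t",round(o["t"],2),"s",s,"lat mm (tool x)",round(1e3*(e@[np.cos(a0),np.sin(a0)]),2),"ang err",round(np.degrees((ang-a0+np.pi)%(2*np.pi)-np.pi),2),"z",round(o["eef_pos"][2],4),"F",np.round(o["contact_force"],1),"T",np.round(o["torque"],2),"tilt",np.round(np.degrees(np.arccos(-R[2,2])),2),"axis landmarks",seg[[25,40,48,59]].round(1),seg[-1]-11)
# F in tool axes
print("F tool(x,y,z)",np.round(R.T@np.array(o["contact_force"]),1))
rows=[];P,A=pos,ang
while s<se-1e-6:
    st=min(ds,se-s)
    while abs(np.degrees(at(s+st)[1]-at(s)[1]))>damax: st*=.9
    s+=st; T,Aw=at(s)
    dv=T-P; x=np.array([np.cos(A),np.sin(A)]); y=np.array([np.sin(A),-np.cos(A)])
    da=np.degrees((Aw-A+np.pi)%(2*np.pi)-np.pi); da=np.clip(da,-4,4)
    r=np.round([dv@x/.12,dv@y/.12,-da/4],3); rows.append((r,round(s,1)))
    P=P+(x*r[0]+y*r[1])*.12; A=A+np.radians(-r[2]*4)
for i in range(0,len(rows),12):
    print("; ".join("1 %g %g 0 0 0 %g"%tuple(r) for r,_ in rows[i:i+12]),"  -> s",rows[min(i+11,len(rows)-1)][1])
E
python3 plan.py 90
```

```text
t 6.97 s 22.0 lat mm (tool x) -0.28 ang err 0.07 z 0.195 F [ 0.4  0.3 -1.2] T [-0.03 -0.04 -0.02] tilt 0.01 axis landmarks [ 75.  114.3 139.3 163.2] 308.2833555403318
F tool(x,y,z) [ 0.4 -0.4  1.2]
1 0.002 0.032 0 0 0 0.018; 1 0 0.034 0 0 0 0; 1 0 0.033 0 0 0 0; 1 0 0.033 0 0 0 0; 1 0 0.034 0 0 0 0; 1 0 0.033 0 0 0 0; 1 0 0.033 0 0 0 0; 1 0 0.034 0 0 0 0; 1 0 0.033 0 0 0 0; 1 0 0.033 0 0 0 0; 1 0 0.034 0 0 0 0; 1 0 0.033 0 0 0 -0.062   -> s 70.0
1 0 0.033 0 0 0 -0.547; 1 -0 0.022 0 0 0 -0.791; 1 -0.001 0.014 0 0 0 -0.724; 1 -0 0.013 0 0 0 -0.733; 1 -0.001 0.012 0 0 0 -0.767; 1 -0.001 0.011 0 0 0 -0.773; 1 0 0.011 0 0 0 -0.743; 1 -0.001 0.011 0 0 0 -0.777; 1 -0 0.011 0 0 0 -0.74; 1 -0.001 0.01 0 0 0 -0.735; 1 -0 0.011 0 0 0 -0.733; 1 -0.001 0.007 0 0 0 -0.437   -> s 90.0
```

Request:
{"api": "apply_moves", "payload": {"moves": "1 0.002 0.032 0 0 0 0.018; 1 0 0.034 0 0 0 0; 1 0 0.033 0 0 0 0; 1 0 0.033 0 0 0 0; 1 0 0.034 0 0 0 0; 1 0 0.033 0 0 0 0; 1 0 0.033 0 0 0 0; 1 0 0.034 0 0 0 0"}}

```text
t: 7.63
eef_pos: [0.4375, -0.0932, 0.195]
tool_rot: [-0.0, 0.999, -0.039, -0.0]
contact_force: [0.0, 0.4, -1.8]
gripper_width: 0.11
```

```bash
python3 plan.py 90
```

```text
t 7.63 s 54.5 lat mm (tool x) 0.03 ang err -0.01 z 0.195 F [ 0.   0.4 -1.8] T [ 0.   -0.01  0.07] tilt 0.0 axis landmarks [ 75.  114.3 139.3 163.2] 308.2833555403318
F tool(x,y,z) [-0.  -0.4  1.8]
1 -0 0.033 0 0 0 -0.003; 1 -0 0.033 0 0 0 0; 1 -0 0.034 0 0 0 0; 1 -0 0.033 0 0 0 -0.093; 1 -0 0.033 0 0 0 -0.643; 1 -0.001 0.02 0 0 0 -0.746; 1 -0 0.014 0 0 0 -0.746; 1 -0.001 0.013 0 0 0 -0.762; 1 -0 0.012 0 0 0 -0.753; 1 -0.001 0.01 0 0 0 -0.715; 1 -0 0.01 0 0 0 -0.731; 1 -0.001 0.012 0 0 0 -0.789   -> s 85.4
1 -0.001 0.011 0 0 0 -0.798; 1 -0.001 0.012 0 0 0 -0.792; 1 0 0.01 0 0 0 -0.741; 1 -0 0.004 0 0 0 -0.253   -> s 90.0
```

Request:
{"api": "apply_moves", "payload": {"moves": "1 0 0.033 0 0 0 0; 1 0 0.033 0 0 0 0; 1 0 0.034 0 0 0 0; 1 0 0.033 0 0 0 -0.093; 1 0 0.033 0 0 0 -0.643; 1 -0.001 0.02 0 0 0 -0.746; 1 0 0.014 0 0 0 -0.746; 1 -0.001 0.013 0 0 0 -0.762; 1 0 0.012 0 0 0 -0.753; 1 -0.001 0.01 0 0 0 -0.715; 1 0 0.01 0 0 0 -0.731; 1 -0.001 0.012 0 0 0 -0.789"}}

```text
t: 8.63
eef_pos: [0.4368, -0.1237, 0.195]
tool_rot: [-0.0, 0.985, 0.171, -0.0]
contact_force: [-0.3, 0.5, -1.4]
gripper_width: 0.113
```

```bash
python3 plan.py 108
```

```text
t 8.63 s 85.25 lat mm (tool x) 0.14 ang err 0.62 z 0.195 F [-0.3  0.5 -1.4] T [-0.01  0.01  0.  ] tilt 0.0 axis landmarks [ 75.  114.3 139.3 163.2] 308.2833555403318
F tool(x,y,z) [-0.1 -0.5  1.4]
1 -0.002 0.01 0 0 0 -0.595; 1 -0 0.012 0 0 0 -0.771; 1 -0.001 0.01 0 0 0 -0.746; 1 -0.001 0.012 0 0 0 -0.774; 1 -0 0.01 0 0 0 -0.742; 1 -0.001 0.012 0 0 0 -0.779; 1 -0 0.01 0 0 0 -0.738; 1 -0.001 0.012 0 0 0 -0.783; 1 -0 0.01 0 0 0 -0.734; 1 -0.001 0.011 0 0 0 -0.787; 1 -0.001 0.012 0 0 0 -0.799; 1 -0 0.01 0 0 0 -0.721   -> s 101.1
1 -0.001 0.012 0 0 0 -0.796; 1 -0.001 0.01 0 0 0 -0.725; 1 -0 0.012 0 0 0 -0.791; 1 -0.001 0.011 0 0 0 -0.784; 1 -0 0.011 0 0 0 -0.738; 1 -0 0.001 0 0 0 -0.073   -> s 108.0
```

Contact-free so far; continue.

Request:
{"api": "apply_moves", "payload": {"moves": "1 -0.002 0.01 0 0 0 -0.595; 1 0 0.012 0 0 0 -0.771; 1 -0.001 0.01 0 0 0 -0.746; 1 -0.001 0.012 0 0 0 -0.774; 1 0 0.01 0 0 0 -0.742; 1 -0.001 0.012 0 0 0 -0.779; 1 0 0.01 0 0 0 -0.738; 1 -0.001 0.012 0 0 0 -0.783; 1 0 0.01 0 0 0 -0.734; 1 -0.001 0.011 0 0 0 -0.787; 1 -0.001 0.012 0 0 0 -0.799; 1 0 0.01 0 0 0 -0.721"}}

```text
t: 9.63
eef_pos: [0.445, -0.1368, 0.195]
tool_rot: [-0.0, 0.885, 0.466, -0.0]
contact_force: [-0.1, 0.8, -1.3]
gripper_width: 0.113
```

```bash
python3 plan.py 130; python3 look.py g2
```

```text
t 9.63 s 101.25 lat mm (tool x) -0.03 ang err -0.24 z 0.195 F [-0.1  0.8 -1.3] T [ 0.03  0.02 -0.01] tilt 0.01 axis landmarks [ 75.  114.3 139.3 163.2] 308.2833555403318
F tool(x,y,z) [ 0.6 -0.5  1.3]
1 -0 0.012 0 0 0 -0.844; 1 -0.001 0.011 0 0 0 -0.738; 1 -0 0.011 0 0 0 -0.779; 1 -0.001 0.011 0 0 0 -0.741; 1 -0 0.011 0 0 0 -0.775; 1 -0.001 0.012 0 0 0 -0.766; 1 -0.001 0.013 0 0 0 -0.735; 1 -0 0.015 0 0 0 -0.786; 1 -0 0.022 0 0 0 -0.769; 1 -0 0.034 0 0 0 -0.525; 1 -0 0.033 0 0 0 -0.052; 1 -0 0.033 0 0 0 0   -> s 127.4
1 -0 0.022 0 0 0 0   -> s 130.0
9.6333 [ 0.445  -0.1368  0.195 ] [-0.000e+00  8.848e-01  4.660e-01 -1.000e-04] [-0.13  0.77 -1.28] [ 0.028  0.024 -0.015] 0.113
```

View pics/g2.png

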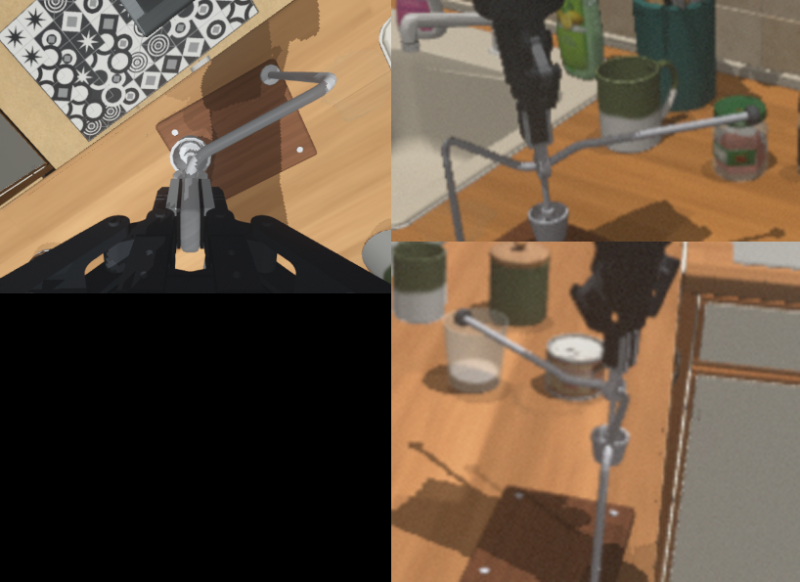

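Request:
{"api": "apply_moves", "payload": {"moves": "1 0 0.012 0 0 0 -0.844; 1 -0.001 0.011 0 0 0 -0.738; 1 0 0.011 0 0 0 -0.779; 1 -0.001 0.011 0 0 0 -0.741; 1 0 0.011 0 0 0 -0.775; 1 -0.001 0.012 0 0 0 -0.766; 1 -0.001 0.013 0 0 0 -0.735; 1 0 0.015 0 0 0 -0.786; 1 0 0.022 0 0 0 -0.769; 1 0 0.034 0 0 0 -0.525; 1 0 0.033 0 0 0 -0.052; 1 0 0.033 0 0 0 0"}}

```text
t: 10.78
eef_pos: [0.4701, -0.1431, 0.195]
tool_rot: [-0.0, 0.735, 0.678, 0.0]
contact_force: [-0.3, -0.2, -1.6]
gripper_width: 0.114
```

```bash
python3 plan.py 162; python3 -c "
from station import bot;print(bot.get_obs()['q'])"
```

```text
t 10.78 s 127.5 lat mm (tool x) 0.24 ang err -0.28 z 0.195 F [-0.3 -0.2 -1.6] T [-0.02 -0.01  0.04] tilt 0.01 axis landmarks [ 75.  114.3 139.3 163.2] 308.2833555403318
F tool(x,y,z) [-0.3 -0.2  1.6]
1 -0.002 0.033 0 0 0 -0.069; 1 0 0.033 0 0 0 0.124; 1 0 0.03 0 0 0 0.716; 1 0.001 0.019 0 0 0 0.789; 1 0 0.015 0 0 0 0.753; 1 0.001 0.012 0 0 0 0.788; 1 0 0.012 0 0 0 0.754; 1 0.001 0.01 0 0 0 0.758; 1 0.001 0.012 0 0 0 0.763; 1 0 0.01 0 0 0 0.741; 1 0.001 0.011 0 0 0 0.715; 1 0 0.011 0 0 0 0.779   -> s 152.7
1 0.001 0.011 0 0 0 0.762; 1 0.001 0.011 0 0 0 0.761; 1 0 0.01 0 0 0 0.739; 1 -0 0.034 0 0 0 0.785; 1 -0 0.011 0 0 0 -0.012   -> s 162.0
[-0.3654855   0.24360121  0.62759922  2.05541839 -0.18253158  0.89591177
  1.85171671]
```

Request:
{"api": "apply_moves", "payload": {"moves": "1 -0.002 0.033 0 0 0 -0.069; 1 0 0.033 0 0 0 0.124; 1 0 0.03 0 0 0 0.716; 1 0.001 0.019 0 0 0 0.789; 1 0 0.015 0 0 0 0.753; 1 0.001 0.012 0 0 0 0.788; 1 0 0.012 0 0 0 0.754; 1 0.001 0.01 0 0 0 0.758; 1 0.001 0.012 0 0 0 0.763; 1 0 0.01 0 0 0 0.741; 1 0.001 0.011 0 0 0 0.715; 1 0 0.011 0 0 0 0.779"}}

```text
t: 11.78
eef_pos: [0.4944, -0.1478, 0.195]
tool_rot: [0.0, 0.888, 0.46, -0.0]
contact_force: [0.2, -0.2, -0.6]
gripper_width: 0.114
```

```bash
python3 plan.py 178 2.5
```

```text
t 11.78 s 152.75 lat mm (tool x) 0.12 ang err 0.05 z 0.195 F [ 0.2 -0.2 -0.6] T [ 0.02 -0.03  0.06] tilt 0.0 axis landmarks [ 75.  114.3 139.3 163.2] 308.2833555403318
F tool(x,y,z) [-0.1  0.3  0.6]
1 -0 0.011 0 0 0 0.743; 1 0 0.011 0 0 0 0.72; 1 0.001 0.011 0 0 0 0.783; 1 -0 0.02 0 0 0 0.637; 1 0 0.021 0 0 0 0.133; 1 -0 0.021 0 0 0 -0.17; 1 -0 0.02 0 0 0 -0.465; 1 -0.001 0.021 0 0 0 -0.752; 1 0 0.021 0 0 0 -0.062; 1 0 0.021 0 0 0 -0.005; 1 0 0.021 0 0 0 -0; 1 0 0.011 0 0 0 -0   -> s 178.0
```

Request:
{"api": "apply_moves", "payload": {"moves": "1 0 0.011 0 0 0 0.743; 1 0 0.011 0 0 0 0.72; 1 0.001 0.011 0 0 0 0.783; 1 0 0.02 0 0 0 0.637; 1 0 0.021 0 0 0 0.133; 1 0 0.021 0 0 0 -0.17; 1 0 0.02 0 0 0 -0.465; 1 -0.001 0.021 0 0 0 -0.752; 1 0 0.021 0 0 0 -0.062; 1 0 0.021 0 0 0 -0.005; 1 0 0.021 0 0 0 0; 1 0 0.011 0 0 0 0"}}

```text
t: 12.78
eef_pos: [0.5129, -0.1654, 0.1951]
tool_rot: [0.0, 0.911, 0.412, 0.0]
contact_force: [0.3, -0.2, -2.2]
gripper_width: 0.112
```

```bash
python3 plan.py 294; python3 look.py g3
```

```text
t 12.78 s 178.25 lat mm (tool x) -0.2 ang err 0.16 z 0.1951 F [ 0.3 -0.2 -2.2] T [-0.04  0.   -0.  ] tilt 0.01 axis landmarks [ 75.  114.3 139.3 163.2] 308.2833555403318
F tool(x,y,z) [0.1 0.3 2.2]
1 0.002 0.034 0 0 0 0.039; 1 -0 0.033 0 0 0 -0; 1 -0 0.033 0 0 0 -0; 1 -0 0.034 0 0 0 -0; 1 -0 0.033 0 0 0 -0; 1 -0 0.033 0 0 0 -0; 1 -0 0.034 0 0 0 -0; 1 -0 0.033 0 0 0 -0; 1 -0 0.033 0 0 0 -0; 1 -0 0.034 0 0 0 -0; 1 -0 0.033 0 0 0 -0; 1 -0 0.033 0 0 0 -0   -> s 226.2
1 -0 0.034 0 0 0 -0; 1 -0 0.033 0 0 0 -0; 1 -0 0.033 0 0 0 -0; 1 -0 0.034 0 0 0 -0; 1 -0 0.033 0 0 0 -0; 1 -0 0.033 0 0 0 -0; 1 -0 0.034 0 0 0 -0; 1 -0 0.033 0 0 0 -0; 1 -0 0.033 0 0 0 -0; 1 -0 0.034 0 0 0 -0; 1 -0 0.033 0 0 0 -0; 1 -0 0.033 0 0 0 -0   -> s 274.2
1 -0 0.034 0 0 0 -0; 1 -0 0.033 0 0 0 -0; 1 -0 0.033 0 0 0 -0; 1 -0 0.034 0 0 0 -0; 1 -0 0.031 0 0 0 -0   -> s 294.0
12.7833 [ 0.5129 -0.1654  0.1951] [1.000e-04 9.111e-01 4.122e-01 0.000e+00] [ 0.28 -0.16 -2.17] [-0.035  0.005 -0.004] 0.112
```

View pics/g3.png

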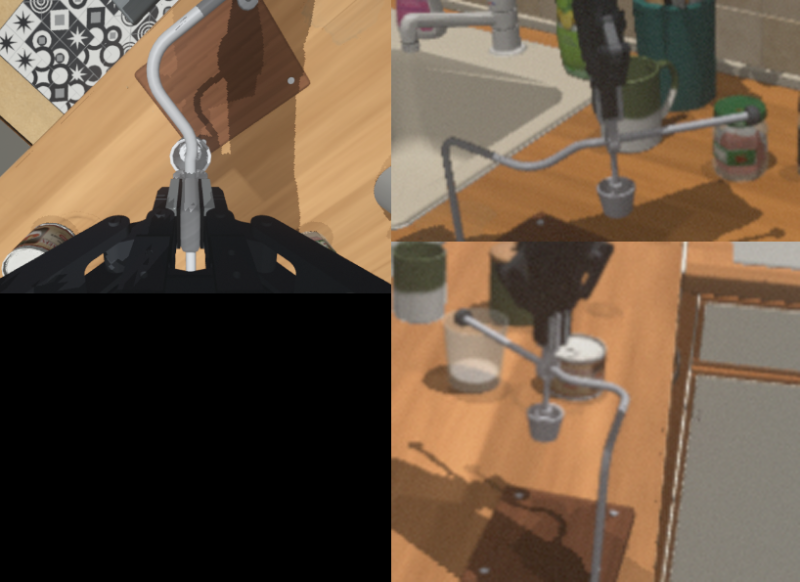

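Run:
```python
from h import *
for n,uv in dict(tumbler=(422,322),jar=(327,258),mug=(268,240),tin=(402,370)).items():
    r=least_squares(lambda q:proj("scene",[q[0],q[1],0.])[0]-uv,[.6,-.2]);print(n,r.x.round(3))
```

```text
tumbler [ 0.662 -0.426]
jar [ 0.786 -0.15 ]
mug [0.794 0.017]
tin [ 0.52  -0.444]
```

Request:
{"api": "apply_moves", "payload": {"moves": "1 0.001 0.034 0 0 0 0.02; 1 0 0.033 0 0 0 0; 1 0 0.033 0 0 0 0; 1 0 0.034 0 0 0 0; 1 0 0.033 0 0 0 0; 1 0 0.033 0 0 0 0; 1 0 0.034 0 0 0 0; 1 0 0.033 0 0 0 0"}}

```text
t: 13.6
eef_pos: [0.537, -0.1865, 0.195]
tool_rot: [-0.0, 0.911, 0.412, -0.0]
contact_force: [0.3, -0.7, -1.0]
gripper_width: 0.111
```

```bash
python3 plan.py 255
```

```text
t 13.6 s 210.25 lat mm (tool x) -0.03 ang err 0.11 z 0.195 F [ 0.3 -0.7 -1. ] T [-0.07 -0.03 -0.04] tilt 0.0 axis landmarks [ 75.  114.3 139.3 163.2] 308.2833555403318
F tool(x,y,z) [-0.3  0.7  1. ]
1 0 0.033 0 0 0 0.028; 1 0 0.033 0 0 0 0; 1 0 0.034 0 0 0 0; 1 0 0.033 0 0 0 0; 1 0 0.033 0 0 0 0; 1 0 0.034 0 0 0 0; 1 0 0.033 0 0 0 0; 1 0 0.033 0 0 0 0; 1 0 0.034 0 0 0 0; 1 0 0.033 0 0 0 0; 1 0 0.033 0 0 0 0; 1 0 0.007 0 0 0 0   -> s 255.0
```

Request:
{"api": "apply_moves", "payload": {"moves": "1 0 0.033 0 0 0 0.02; 1 0 0.033 0 0 0 0; 1 0 0.034 0 0 0 0; 1 0 0.033 0 0 0 0; 1 0 0.033 0 0 0 0; 1 0 0.034 0 0 0 0; 1 0 0.033 0 0 0 0; 1 0 0.033 0 0 0 0; 1 0 0.034 0 0 0 0; 1 0 0.033 0 0 0 0; 1 0 0.033 0 0 0 0"}}

```text
t: 14.52
eef_pos: [0.5699, -0.2154, 0.195]
tool_rot: [-0.0, 0.912, 0.411, -0.0]
contact_force: [-0.3, -0.3, -1.6]
gripper_width: 0.114
```

```bash
python3 plan.py 292; python3 look.py g4
```

```text
t 14.52 s 254.0 lat mm (tool x) 0.04 ang err 0.04 z 0.195 F [-0.3 -0.3 -1.6] T [-0.06  0.06 -0.03] tilt 0.01 axis landmarks [ 75.  114.3 139.3 163.2] 308.2833555403318
F tool(x,y,z) [-0.4 -0.   1.6]
1 -0 0.032 0 0 0 0.01; 1 -0 0.034 0 0 0 -0; 1 -0 0.033 0 0 0 -0; 1 -0 0.033 0 0 0 -0; 1 -0 0.034 0 0 0 -0; 1 -0 0.033 0 0 0 -0; 1 -0 0.033 0 0 0 -0; 1 -0 0.034 0 0 0 -0; 1 -0 0.033 0 0 0 -0; 1 -0 0.017 0 0 0 -0   -> s 292.0
14.5167 [ 0.5699 -0.2154  0.195 ] [-0.      0.9115  0.4112 -0.    ] [-0.29 -0.28 -1.64] [-0.056  0.058 -0.032] 0.114
```

View pics/g4.png

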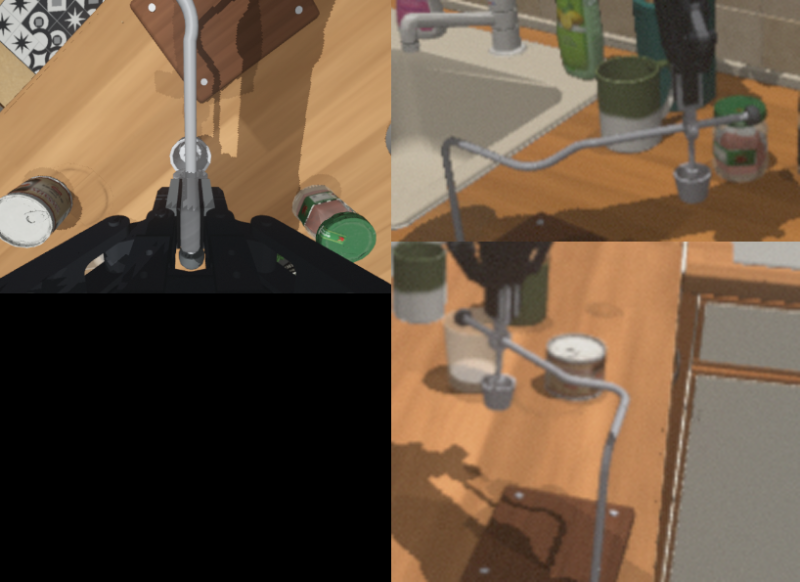

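Request:
{"api": "apply_moves", "payload": {"moves": "1 0 0.033 0 0 0 0; 1 0 0.033 0 0 0 0; 1 0 0.033 0 0 0 0; 1 0 0.033 0 0 0 0; 1 0 0.033 0 0 0 0; 1 0 0.033 0 0 0 0; 1 0 0.033 0 0 0 0; 1 0 0.033 0 0 0 0; 1 0 0.033 0 0 0 0; 1 0 0.016 0 0 0 0; 1 0 0.016 0 0 0 0; 1 0 0 0 0 0 0"}}

```text
t: 15.67
eef_pos: [0.5994, -0.2416, 0.195]
tool_rot: [0.0, 0.912, 0.411, -0.0]
contact_force: [0.2, -0.6, -1.9]
gripper_width: 0.114
```

```bash
python3 plan.py 306 1; python3 look.py g5; python3 -c "
import cv2,pickle
o,p=pickle.load(open('g5.pkl','rb'));cv2.imwrite('pics/g5w.png',cv2.resize(p['image'][200:470,200:420,::-1],None,fx=2.2,fy=2.2,interpolation=cv2.INTER_CUBIC))"
```

```text
t 15.67 s 293.5 lat mm (tool x) -0.01 ang err 0.03 z 0.195 F [ 0.2 -0.6 -1.9] T [ 0.02 -0.04 -0.02] tilt 0.01 axis landmarks [ 75.  114.3 139.3 163.2] 308.2833555403318
F tool(x,y,z) [-0.3  0.6  1.9]
1 0 0.008 0 0 0 0.007; 1 0 0.008 0 0 0 0; 1 0 0.009 0 0 0 0; 1 0 0.008 0 0 0 0; 1 0 0.008 0 0 0 0; 1 0 0.009 0 0 0 0; 1 0 0.008 0 0 0 0; 1 0 0.008 0 0 0 0; 1 0 0.009 0 0 0 0; 1 0 0.008 0 0 0 0; 1 0 0.008 0 0 0 0; 1 0 0.009 0 0 0 0   -> s 305.5
1 0 0.004 0 0 0 0   -> s 306.0
15.6667 [ 0.5994 -0.2416  0.195 ] [ 1.000e-04  9.116e-01  4.112e-01 -0.000e+00] [ 0.21 -0.6  -1.92] [ 0.015 -0.039 -0.018] 0.114
```

View pics/g5.png

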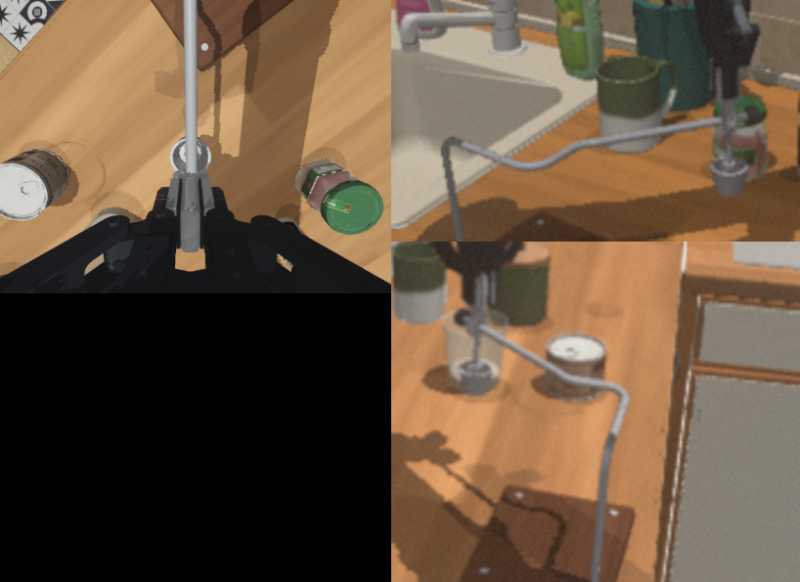

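View pics/g5w.png

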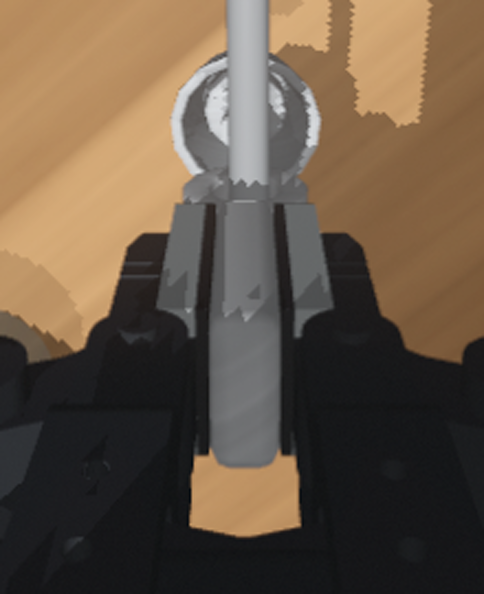

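Request:
{"api": "apply_moves", "payload": {"moves": "1 0 0.01 0 0 0 0; 1 0 0.01 0 0 0 0; 1 0 0.01 0 0 0 0; 1 0 0.01 0 0 0 0; 1 0 0.01 0 0 0 0; 1 0 0.01 0 0 0 0; 1 0 0.01 0 0 0 0; 1 0 0.01 0 0 0 0; 1 0 0.01 0 0 0 0; 1 0 0 0 0 0 0"}}

```text
t: 16.65
eef_pos: [0.6075, -0.2486, 0.195]
tool_rot: [0.0, 0.912, 0.411, 0.0]
contact_force: [-0.5, -0.5, -1.4]
gripper_width: 0.108
```

Request:
{"api": "apply_moves", "payload": {"moves": "1 0 0.004 0 0 0 0; 1 0 0.004 0 0 0 0; 1 0 0 0 0 0 0"}}

```text
t: 16.9
eef_pos: [0.608, -0.2492, 0.195]
tool_rot: [-0.0, 0.912, 0.411, -0.0]
contact_force: [0.5, -0.0, -1.4]
gripper_width: 0.114
```

```bash
python3 plan.py 309 .5
```

```text
t 16.9 s 305.0 lat mm (tool x) 0.03 ang err 0.04 z 0.195 F [ 0.5 -0.  -1.4] T [-0.02  0.01  0.  ] tilt 0.0 axis landmarks [ 75.  114.3 139.3 163.2] 308.2833555403318
F tool(x,y,z) [0.3 0.4 1.4]
1 -0 0.004 0 0 0 0.009; 1 -0 0.004 0 0 0 0; 1 -0 0.004 0 0 0 0; 1 -0 0.005 0 0 0 0; 1 -0 0.004 0 0 0 0; 1 -0 0.004 0 0 0 0; 1 -0 0.004 0 0 0 0; 1 -0 0.004 0 0 0 0   -> s 309.0
```

Request:
{"api": "apply_moves", "payload": {"moves": "1 0 0.004 0 0 0 0; 1 0 0.004 0 0 0 0; 1 0 0.004 0 0 0 0; 1 0 0 0 0 0 0"}}

```text
t: 17.23
eef_pos: [0.6092, -0.2501, 0.1951]
tool_rot: [0.0, 0.912, 0.411, 0.0]
contact_force: [-0.2, 0.3, -1.6]
gripper_width: 0.115
```

Request:
{"api": "apply_moves", "payload": {"moves": "1 0 0.004 0 0 0 0; 1 0 0 0 0 0 0"}}

```text
t: 17.4
eef_pos: [0.6095, -0.2504, 0.195]
tool_rot: [0.0, 0.912, 0.411, 0.0]
contact_force: [0.3, 0.2, -1.7]
gripper_width: 0.108
```

Request:
{"api": "apply_moves", "payload": {"moves": "1 0 0.004 0 0 0 0; 1 0 0 0 0 0 0"}}

```text
t: 17.57
eef_pos: [0.6097, -0.2506, 0.195]
tool_rot: [-0.0, 0.912, 0.411, -0.0]
contact_force: [-0.0, 0.4, -1.1]
gripper_width: 0.116
```

Request:
{"api": "apply_moves", "payload": {"moves": "1 0 0.004 0 0 0 0; 1 0 0 0 0 0 0"}}

```text
t: 17.73
eef_pos: [0.6098, -0.2507, 0.1949]
tool_rot: [-0.001, 0.912, 0.411, -0.0]
contact_force: [-2.1, 2.0, -0.1]
gripper_width: 0.111
```

Request:
{"api": "apply_moves", "payload": {"moves": "1 0 0.004 0 0 0 0; 1 0 0 0 0 0 0"}}

```text
t: 17.9
eef_pos: [0.6099, -0.2507, 0.1948]
tool_rot: [-0.001, 0.911, 0.411, -0.0]
contact_force: [-4.2, 3.0, 0.8]
gripper_width: 0.114
```

```bash
python3 plan.py 309 .5
```

```text
t 17.9 s 307.5 lat mm (tool x) 0.1 ang err 0.05 z 0.1948 F [-4.2  3.   0.8] T [ 0.76  0.96 -0.02] tilt 0.12 axis landmarks [ 75.  114.3 139.3 163.2] 308.2833555403318
F tool(x,y,z) [-0.6 -5.1 -0.8]
1 -0.001 0.004 0 0 0 0.013; 1 0 0.005 0 0 0 -0; 1 0 0.004 0 0 0 -0   -> s 309.0
```

Request:
{"api": "apply_moves", "payload": {"moves": "1 0 -0.005 0 0 0 0; 1 0 0 0.008 0 0 0; 1 0 0 0.007 0 0 0; 1 0 0 0 0 0 0"}}

```text
t: 18.23
eef_pos: [0.6099, -0.2506, 0.193]
tool_rot: [-0.0, 0.912, 0.411, -0.0]
contact_force: [-2.4, 3.0, -0.7]
gripper_width: 0.113
```

Request:
{"api": "apply_moves", "payload": {"moves": "1 0 0 0.003 0 0 0; 1 0 0 0 0 0 0"}}

```text
t: 18.4
eef_pos: [0.6099, -0.2506, 0.1927]
tool_rot: [-0.0, 0.911, 0.411, -0.0]
contact_force: [-3.9, 3.6, 0.1]
gripper_width: 0.114
```

Request:
{"api": "apply_moves", "payload": {"moves": "1 0 -0.003 0.002 0 0 0; 1 0 0 0.002 0 0 0; 1 0 0 0 0 0 0"}}

```text
t: 18.65
eef_pos: [0.6099, -0.2506, 0.1925]
tool_rot: [-0.0, 0.912, 0.411, 0.0]
contact_force: [-3.4, 2.6, 1.6]
gripper_width: 0.114
```

```bash
python3 plan.py 307 .5
```

```text
t 18.65 s 307.5 lat mm (tool x) 0.14 ang err 0.04 z 0.1925 F [-3.4  2.6  1.6] T [0.83 0.83 0.05] tilt 0.01 axis landmarks [ 75.  114.3 139.3 163.2] 308.2833555403318
F tool(x,y,z) [-0.3 -4.2 -1.6]
```

Request:
{"api": "apply_moves", "payload": {"moves": "1 0 -0.004 0 0 0 0; 1 0 0 0 0 0 0; 1 0 0 0 0 0 0", "force": 20}}

```text
t: 18.9
eef_pos: [0.6098, -0.2506, 0.1926]
tool_rot: [0.0, 0.912, 0.411, 0.0]
contact_force: [-1.1, 1.6, -0.4]
gripper_width: 0.113
```

Request:
{"api": "apply_moves", "payload": {"moves": "0.75 0 0 0 0 0 0; 0.7 0 0 0 0 0 0; 0.6 0 0 0 0 0 0; 0.5 0 0 0 0 0 0; 0.4 0 0 0 0 0 0; 0.3 0 0 0 0 0 0; 0.2 0 0 0 0 0 0; 0.2 0 0 0 0 0 0; 0.2 0 0 0 0 0 0"}}

```text
t: 19.65
eef_pos: [0.6095, -0.2504, 0.1924]
tool_rot: [0.0, 0.912, 0.411, 0.0]
contact_force: [-0.6, 0.1, 0.0]
gripper_width: 0.399
```

```bash
python3 look.py r1; python3 -c "
import cv2,pickle
o,p=pickle.load(open('r1.pkl','rb'));cv2.imwrite('pics/r1w.png',cv2.resize(p['image'][200:470,200:420,::-1],None,fx=2.2,fy=2.2,interpolation=cv2.INTER_CUBIC))"
```

```text
19.65 [ 0.6095 -0.2504  0.1924] [0.     0.9115 0.4112 0.    ] [-0.57  0.08  0.03] [-0.014 -0.008  0.013] 0.399
```

View pics/r1w.png

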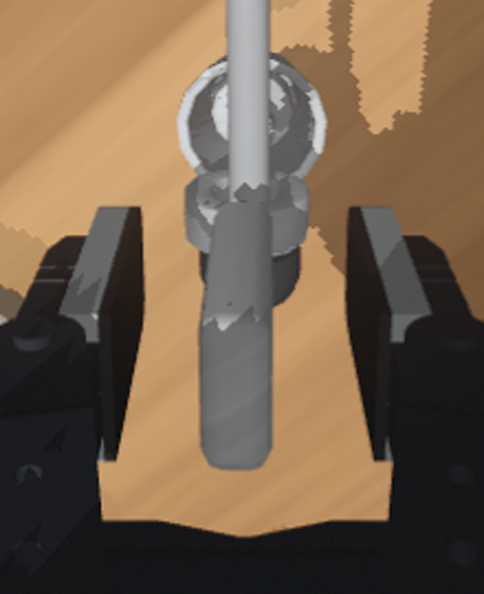

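Request:
{"api": "apply_moves", "payload": {"moves": "0.2 0 0 0 0 0 0; 0.2 0 0 0 0 0 0; 0.2 0 0 -0.05 0 0 0; 0.2 0 0 -0.1 0 0 0; 0.2 0 0 -0.2 0 0 0; 0.2 0 0 -0.25 0 0 0; 0.2 0 0 -0.25 0 0 0; 0.2 0 -0.2 -0.2 0 0 0; 0.2 0 -0.2 0 0 0 0; 0.2 0 0 0 0 0 0; 0.2 0 0 0 0 0 0; 0.2 0 0 0 0 0 0"}}

```text
t: 20.8
eef_pos: [0.5738, -0.2187, 0.319]
tool_rot: [0.0, 0.911, 0.411, 0.0]
contact_force: [0.6, 0.1, 0.9]
gripper_width: 0.401
```

```bash
python3 look.py r2; python3 -c "
from station import imaging
import cv2
a=imaging.read_camera('scene')['image'][190:290,270:380,::-1];b=imaging.read_camera('side')['image'][190:290,290:400,::-1]
import numpy as np
cv2.imwrite('pics/r2z.png',cv2.resize(np.hstack([a,b]),None,fx=3.6,fy=3.6,interpolation=cv2.INTER_CUBIC))"
```

```text
20.8 [ 0.5738 -0.2187  0.319 ] [2.000e-04 9.115e-01 4.114e-01 4.000e-04] [0.65 0.1  0.94] [-0.017  0.028 -0.024] 0.401
```

View pics/r2.png

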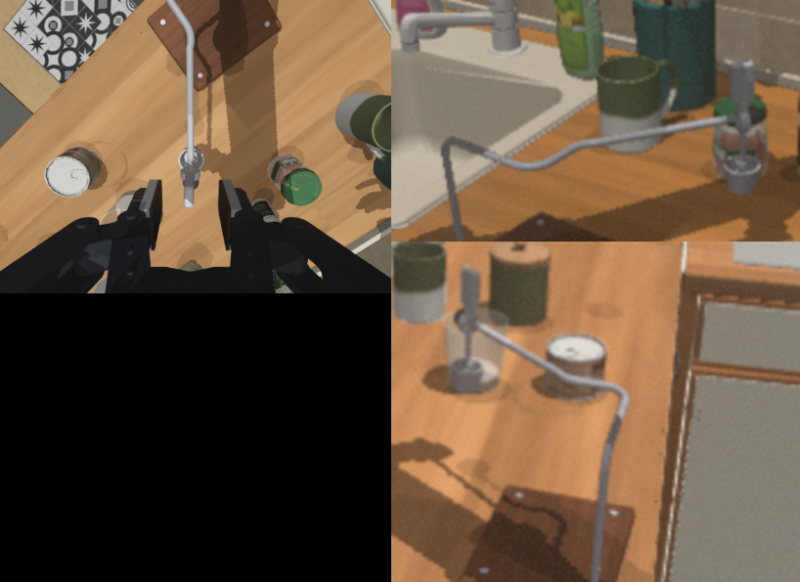

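View pics/r2z.png

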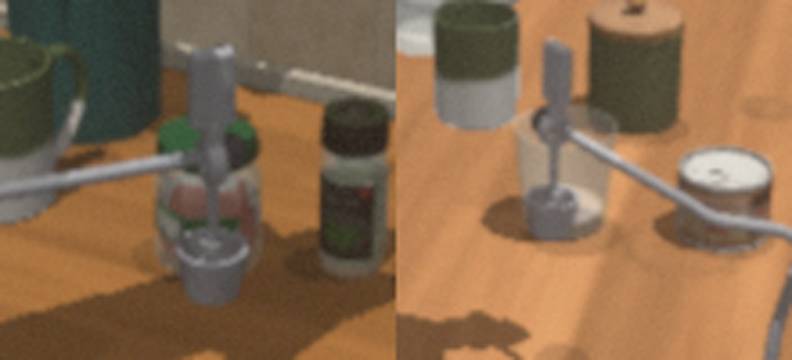

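Request:
{"api": "apply_moves", "payload": {"moves": "0.2 0 -0.1 0 0 0 0; 0.2 0 -0.2 0 0 0 0; 0.2 0 -0.2 0 0 0 0; 0.2 0 0 0 0 0 0; 0.2 0 0 0 0 0 0; 0.2 0 0 0 0 0 0; 0.2 0 0 0 0 0 0; 0.2 0 0 0 0 0 0; 0.2 0 0 0 0 0 0; 0.2 0 0 0 0 0 0; 0.2 0 0 0 0 0 0; 0.2 0 0 0 0 0 0"}}

```text
t: 22.05
eef_pos: [0.5286, -0.1791, 0.3184]
tool_rot: [0.0, 0.912, 0.411, -0.0]
contact_force: [0.7, 0.3, 0.7]
gripper_width: 0.4
```

```bash
python3 look.py r3; python3 -c "
import cv2,pickle
from station import imaging
import numpy as np
o,p=pickle.load(open('r3.pkl','rb'));cv2.imwrite('pics/r3w.png',cv2.resize(p['image'][220:370,240:390,::-1],None,fx=4,fy=4,interpolation=cv2.INTER_CUBIC))
a=imaging.read_camera('scene')['image'][190:290,270:380,::-1];b=imaging.read_camera('side')['image'][190:290,290:400,::-1]
cv2.imwrite('pics/r3z.png',cv2.resize(np.hstack([a,b]),None,fx=3.6,fy=3.6,interpolation=cv2.INTER_CUBIC))"
```

```text
22.05 [ 0.5286 -0.1791  0.3184] [ 1.000e-04  9.116e-01  4.112e-01 -1.000e-04] [0.69 0.28 0.66] [ 0.008 -0.018  0.003] 0.4
```

View pics/r3w.png

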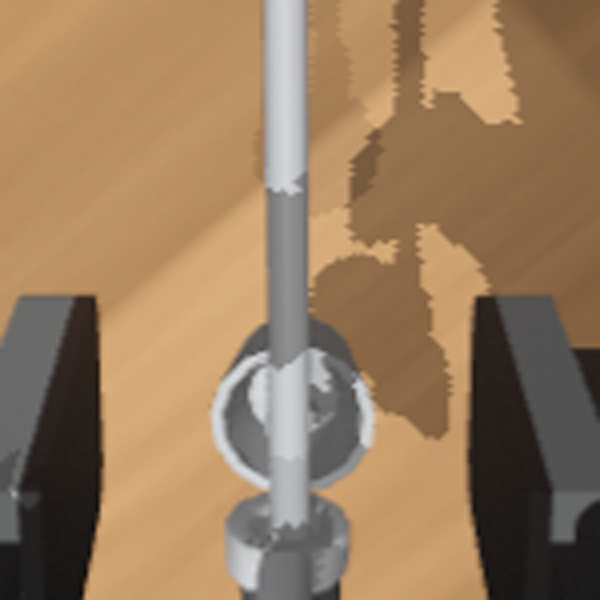

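View pics/r3z.png

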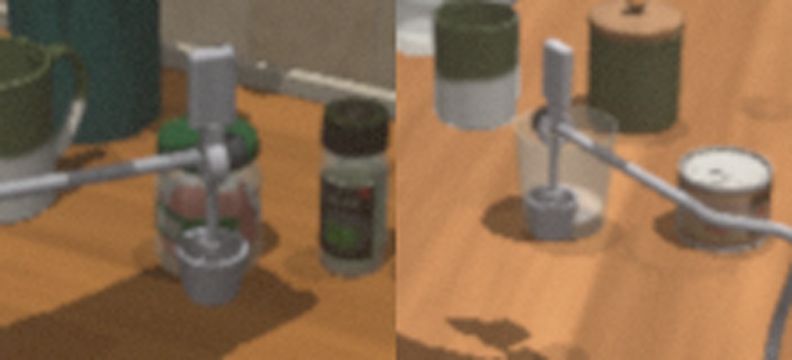

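Request:
{"api": "apply_moves", "payload": {"moves": "0.2 -0.23 0 0 0 0 0; 0.2 -0.23 0 0 0 0 0; 0.2 -0.23 0 0 0 0 0; 0.2 -0.23 0 0 0 0 0; 0.2 0 0.23 0 0 0 0; 0.2 0 0.23 0 0 0 0; 0.2 0 0.23 0 0 0 0; 0.2 0 0.24 0 0 0 0; 0.2 0 0 0.2 0 0 0; 0.2 0 0 0.2 0 0 0; 0.2 0 0 0 0 0 0; 0.2 0 0 0 0 0 0"}}

```text
t: 23.3
eef_pos: [0.5385, -0.335, 0.2696]
tool_rot: [-0.001, 0.912, 0.411, -0.001]
contact_force: [1.0, 0.1, -0.4]
gripper_width: 0.399
```

```bash
python3 look.py r4; python3 -c "
import cv2,pickle
o,p=pickle.load(open('r4.pkl','rb'));cv2.imwrite('pics/r4w.png',p['image'][:,:,::-1])"
```

```text
23.3 [ 0.5385 -0.335   0.2696] [-0.001   0.9115  0.4112 -0.001 ] [ 1.03  0.07 -0.39] [-0.035 -0.048  0.023] 0.399
```

View pics/r4w.png

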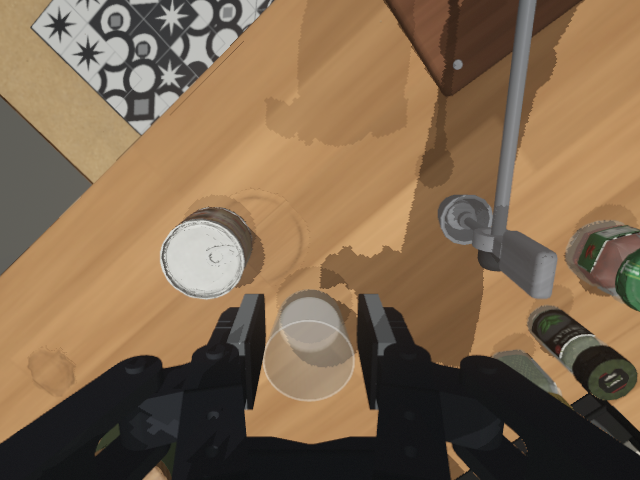

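```bash
python3 -c "
import cv2
a=cv2.imread('pics/r4w.png');cv2.imwrite('pics/r4c.png',cv2.resize(a[200:300,440:560],None,fx=6,fy=6,interpolation=cv2.INTER_CUBIC))"
```

```text
(no output)
```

View pics/r4c.png

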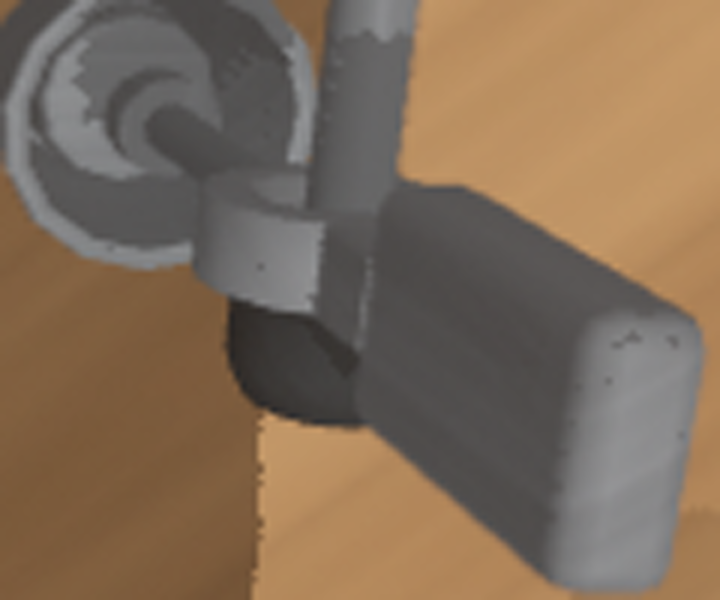

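Request:
{"api": "apply_moves", "payload": {"moves": "0.2 0 0.22 0 0 0 0; 0.2 0 0.22 0 0 0 0; 0.2 0 0.22 0 0 0 0; 0.2 0 0.06 0 0 0 0; 0.2 0 0 0 0 0 0; 0.2 0 0 0 0 0 0"}}

```text
t: 23.95
eef_pos: [0.6036, -0.3928, 0.2712]
tool_rot: [0.0, 0.912, 0.411, 0.0]
contact_force: [-0.3, 0.0, 0.9]
gripper_width: 0.402
```

```bash
python3 look.py r5; python3 -c "
import cv2,pickle
o,p=pickle.load(open('r5.pkl','rb'));a=p['image'][:,:,::-1];cv2.imwrite('pics/r5c.png',cv2.resize(a[20:150,430:570],None,fx=4.5,fy=4.5,interpolation=cv2.INTER_CUBIC))"
```

```text
23.95 [ 0.6036 -0.3928  0.2712] [3.000e-04 9.116e-01 4.111e-01 1.000e-04] [-0.31  0.04  0.88] [-0.041  0.059  0.046] 0.402
```

View pics/r5c.png

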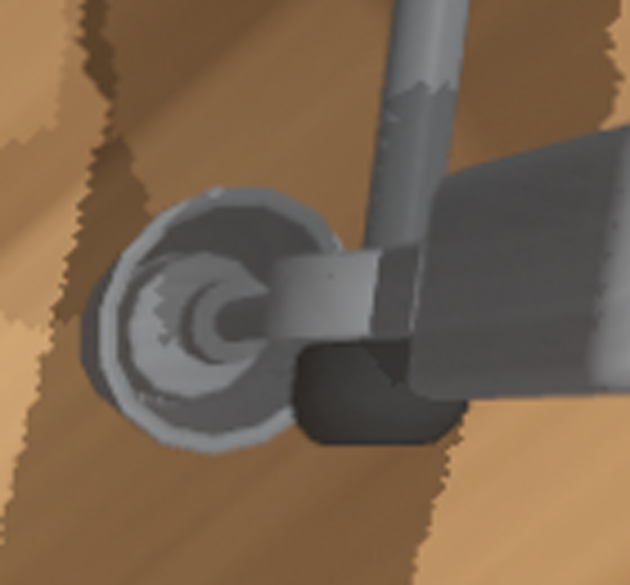

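```bash
python3 -c "
from station import bot;print(bot.get_obs()['contact_force']);print(bot.hand_in())"
```

```text
[ 0.35216278  0.91381447 -0.10946998]
the job is handed in; nothing more can be done
None
```

The hanger with the scoop is hanging against the stop at the free end of the rail. I handed the job in at about 24 s, with the arm clear of everything.

I found the rail from all three camera views; the end leg runs at about -37° in the stand's frame. I gripped the tab at 30 N and raised the hanger so the rod ran in the middle of the bore. Then I slid it round both bends and the kink, turning it with the rail.

**Forces:** While sliding, I saw no more than about 1 N sideways or along the rail, plus the hanger's own weight. I eased the ring onto the stop at about 5 N, backed off until about 2 N remained, lowered it onto the rod and opened the fingers.

**Last checks:**
- **At the stop:** Two close-ups from the side, one taken looking straight across the joint, show the ring flush against the knob with no visible gap. The hanger hangs upright and still.
- **Bystanders:** The mug, jar, tumbler and tin stayed clear of the path and looked unmoved in the last views. I did not measure them again.
- **One disagreement:** Contact came about 1 mm sooner than the fitted rail predicted. That is within the calibration error.

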